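# Close off the two test stubs

## Task

Close off the two test stubs on the counter. Working upward from the wide stub, push the wide reducer over it, then the middle reducer over the wide reducer's pipe end, then the white dome cap on top; the brass hex cap goes on the slim stub, at any time. Each fitting must sit upright and fully home on the one below, and the elbow, the tee and the valve must be left where they lie.

Things in the scene. Friction and masses are not known exactly. Their poses are not given: they have to be found in the camera images.
- wide_stub_top (a point): The wide stub: a fixed dark steel base plate 90 x 90 mm, 20 mm thick, with a white upright pipe end in its middle, 46 mm in diameter and 24 mm high, its mouth tapered in by 4 mm over the last 5 mm. The point is the centre of the pipe end's top, 44 mm above the table; z up. At the left or right of the table.
- slim_stub_top (a point): The slim stub: a fixed dark steel base plate 90 x 90 mm, 20 mm thick, with a white upright pipe end in its middle, 22 mm in diameter and 24 mm high, its mouth tapered in by 4 mm over the last 5 mm. The point is the centre of the pipe end's top, 44 mm above the table; z up. At the left or right of the table.
- wide_reducer_mid (a point): The wide reducer, a loose white plastic reducer, upright, round about z (up), 60 mm high: a skirt 60 mm in diameter and 36 mm high (the grasp), with a bore 50 mm wide and 28 mm deep from below; on its flat shoulder a pipe end 34 mm in diameter, 24 mm high, mouth tapered. Home, its rim rests on the wide stub's base plate. Point: on the axis, 30 mm above its underside.
- mid_reducer_mid (a point): The middle reducer, a smaller loose white plastic reducer, upright, round about z (up), 60 mm high: a skirt 48 mm in diameter and 36 mm high (the grasp), with a bore 38 mm wide and 28 mm deep from below; on its flat shoulder a pipe end 22 mm in diameter, 24 mm high, mouth tapered. Home, its rim rests on the wide reducer's shoulder. Point: on the axis, 30 mm above its underside.
- dome_cap_mid (a point): The dome cap: loose, white plastic, upright, no pipe end, 36 mm in diameter and 44 mm high, straight sides up to 36 mm and a rounded closed top, with a bore 26 mm wide and 28 mm deep from below. Home, its rim rests on the middle reducer's shoulder, 36 mm above that reducer's underside. Point: on the axis, 22 mm above its underside; z up.
- hex_cap_mid (a point): The hex cap: loose, brass, upright, 48 mm high: a round skirt 38 mm in diameter and 36 mm high (the grasp) under a hexagonal head 28 mm across flats and 12 mm high, with a bore 26 mm wide and 28 mm deep from below. Home, its rim rests on the slim stub's base plate. Point: on the axis, 24 mm above its underside; z up.
- elbow: White plastic elbow lying flat, with two open ends at a right angle. It lies among the other fittings. Origin under its middle at the table; about 65 mm across and 34 mm high.
- tee: White plastic tee lying flat, with three open ends. It lies among the other fittings. Origin under its middle at the table; about 75 mm across and 34 mm high.
- valve: Brass ball valve lying on its side faces, with a small red lever on top. It lies among the other fittings. Origin under its middle at the table; about 75 mm across and 53 mm high.
Not all that is in view belongs to the job. What is shaped like the part that bears slim_stub_top but blue is not meant.

How it is judged:
By the outcome, as a careful person would: the job done as asked, in the order asked, and still so for the second after the job is handed in, with the robot touching nothing.
It also fails if it takes over 102 s, if anything falls off the work surface, if the arm or the gripper's body presses on something with over 40 N, if the wrist force passes 120 N, or if a joint passes its speed limit or range.

## Robot

A 6-joint arm with a two-finger parallel gripper is mounted at the origin on the work surface. World frame = base frame: x ahead of the robot, y to its left, z up, the work surface at z = 0. Lengths are in mm, angles in rad, forces in N, time in s.
With the tool pointing down it reaches from about 400 to 925 mm from the base axis. Payload 12.5 kg.
Tool frame: the origin (TCP) lies at the very end of the fingers, on their centre line; the grasp point (between the pads) lies 19 mm behind it; z points along the fingers, x is the direction in which the jaws open and shut, and the axes are right-handed (so a half turn about z gives the same grasp; the last joint's range is limited). The gripper opens to 95 mm and grips with 3 to 60 N. Pads are 20 mm wide; open, the fingers measure 119 mm over their backs; the gripper's body (75 mm by 180 mm) begins 59 mm behind the grasp point.
Start: joints at [1.22, 0.491, 1.559, -0, 1.092, -0.106], TCP at [151.458, 606.389, 214.661] pointing down, gripper open.
Joint ranges: [-3.1, 3.1], [-0.84, 2.19], [0.05, 2.79], [-1.13, 4.28], [0.06, 2.93], [-2.69, 2.69]. Speed limits (rad/s): [2.22, 2.22, 2.79, 3.14, 3.14, 3.14].

## Interface

Orientations are given as [roll, pitch, yaw] about the fixed x, y, z axes, in that order (R = Rz(yaw) Ry(pitch) Rx(roll)).
In Python, from cell import state, viewer, ticket, look_for, regions_of gives the robot as it stands.
- The arm moves only by the shell command python3 -m inch 'ROWS'. ROWS is JSON, a list of rows, each a list of 7 numbers: the turn, a rotation vector about the world's x, y, z in degrees, then the shift along the world's x, y, z in mm, then the opening, from -1 (shut) to 1 (fully open). In form: [[rx, ry, rz, tx, ty, tz, hand], ...]. A call has 1 to 10 rows; each row shifts and turns the commanded pose from where the row before left it; what a row does not reach is not made up. A row lasts 1/10 s, in which the tool goes at most 50 mm and 8.59 degrees, less where a joint would pass 70% of its speed; a pose out of reach is approached as far as the arm can. A call with a gripper value outside its range is refused whole. The fingers move at their own pace and stop on an object; the grip force is fixed at half the most. Time passes only in rows, so rows that do not move let the fingers close. It gives the time, the measured TCP pose, the force and the opening at its end, in the units of the state.
- state(): the state, without advancing time (a new reading comes with each control period).
- viewer.read_camera(name): name is "scene" or "top"; returns a dict with "color" (480x640x3 uint8, red, green, blue), "depth" (480x640 float32, mm along the optical axis (not along the pixel's ray), 0 where there is no reading), "fx", "fy", "cx", "cy" (pixels), "position" and "orientation" of the camera in the world. Camera axes: x right, y down, z forward; pixel columns grow to the right and rows downward; lengths in mm; the calibration is good to about 2 mm. A picture is of the moment at which its call begins.
- ticket.job_done(): hands the job in, once; it reports no verdict.
Trained networks look in the newest picture that a camera, given by its name, has taken for a name from the list of things; names that differ only in an ending like _2 or _b are one class to them, and where a whole thing is asked for, a point or a joint stands for the part that bears it (a point fixed in the world has none). Each returns a list of dicts, best first, with "score" (0 to 1); they miss things now and then, are a little off and sometimes report something else, mostly with a low value. They report only what shows in the picture. A call takes as long as a camera call. They do not tell look-alikes from the thing itself.
- look_for(name, camera): "box" ([left, top, right, bottom] as shares, 0 to 1, of the picture: columns of its width, rows of its height, round what is visible of it).
- regions_of(name, camera): "pixels" (480x640 bool, what is visible of it) and "box" ([left, top, right, bottom] as shares, 0 to 1, of the picture: columns of its width, rows of its height, round what is visible of it).
The state is a dict: "t": time; "joints": joint angles; "qvel": joint speeds; "tau": joint torques, N m; "eef_pos": TCP position; "tcp_rot": TCP orientation; "ft_force": force on the tool from outside, world axes, zero at the start; "moment": the same for the moment, N m; "opening": opening from 0.0 (shut) to 1.0 (fully open).
Only numpy, scipy, OpenCV 4.12 (cv2) and the standard library are available. Lean on these libraries where they do the work, as an engineer would, in place of code of your own. Each camera call takes 0.05 s, during which the arm holds its last target. There are 200 camera calls.

## Working session

There is one attempt and no reset: what is moved stays moved. The work goes in short steps, Python scripts to look and compute and a shell command to move; the robot and the scene stay as the last step left them, time stands still between calls to the robot, and variables do not carry over. Pictures are saved under pics/ and viewed, on a budget of 14 in all, crops included, one or two more only if the job needs it, and the job is handed in when it is done.

```bash
ls; mkdir -p pics; cat > h.py <<'E'
import numpy as np, cv2
from scipy.spatial.transform import Rotation as R
from cell import state, viewer, ticket, look_for, regions_of
def cam(n):
    return viewer.read_camera(n)
def rot(c):
    o=np.array(c["orientation"],float)
    return o if o.shape==(3,3) else R.from_euler('xyz',o).as_matrix() if o.size==3 else R.from_quat(o).as_matrix()
def cloud(c):
    d=c["depth"]; v,u=np.mgrid[:480,:640]
    p=np.stack([(u-c["cx"])/c["fx"]*d,(v-c["cy"])/c["fy"]*d,d],-1)@rot(c).T+np.array(c["position"])
    p[d<=0]=np.nan
    return p
def proj(c,P):
    q=(np.atleast_2d(P)-np.array(c["position"]))@rot(c)
    return np.c_[q[:,0]/q[:,2]*c["fx"]+c["cx"],q[:,1]/q[:,2]*c["fy"]+c["cy"]]
E
python3 - <<'E'
from h import *
print(state())
for n in("top","scene"):
    c=cam(n); print(n,c["position"],c["orientation"],c["fx"],c["cx"],c["cy"])
    cv2.imwrite(f"pics/{n}0.png",c["color"][:,:,::-1])
    p=cloud(c); print(np.nanmin(p.reshape(-1,3),0),np.nanmax(p.reshape(-1,3),0))
    for k in["wide_stub_top","slim_stub_top","wide_reducer_mid","mid_reducer_mid","dome_cap_mid","hex_cap_mid","elbow","tee","valve"]:
        for r in regions_of(k,n)[:4]:
            m=r["pixels"]; q=p[m]; q=q[~np.isnan(q[:,0])]
            print(k,round(r["score"],2),(np.array(r["box"])*[640,480,640,480]).round(),np.median(q,0).round() if len(q) else None,np.percentile(q[:,2],98).round() if len(q) else None)
E
```

```text
pics
{'t': 0.0, 'joints': array([ 1.22038662e+00,  4.91560793e-01,  1.55942096e+00, -8.52997574e-06,
        1.09170821e+00, -1.05563655e-01]), 'qvel': array([ 3.49332640e-04,  5.90261399e-04, -6.41046719e-04,  6.75608110e-04,
       -3.09931806e-05, -2.22172075e-03]), 'tau': array([-3.45957444e-03, -6.12651873e+01, -2.58184254e+01,  6.91347336e-02,
        4.82864049e-02, -1.19324468e-04]), 'eef_pos': array([151.38208867, 606.15027099, 214.07079618]), 'tcp_rot': array([-3.14148456e+00,  1.09199318e-03,  1.32595427e+00]), 'ft_force': array([-0.39796649,  0.4409079 , -0.25038858]), 'moment': array([-0.01311854,  0.0399388 , -0.01168589]), 'opening': 0.9982998949858678}
top [ 464.0425145   -77.37916582 1401.83690487] [-3.07798568  0.00559744 -1.54551085] 607.0794158376196 327.4218185536517 237.67720466282836
[  -14.02552907 -1177.37626832  -775.36352725] [1498.59140459 1166.24814965  266.82319106]
wide_stub_top 0.78 [130. 223. 184. 278.] [511. 323.  21.] 47.0
slim_stub_top 0.94 [490. 153. 543. 205.] [ 695. -495.   20.] 43.0
slim_stub_top 0.89 [491. 233. 543. 280.] [ 521. -496.   20.] 4
[... 1122 characters left out ...]
. 431. 299. 480.] [ 692. -493.   19.] 43.0
slim_stub_top 0.59 [192. 307. 250. 366.] [ 500. -352.   19.] 42.0
wide_reducer_mid 0.8 [316. 167. 343. 195.] [456. 114.  34.] 61.0
mid_reducer_mid 0.73 [335. 279. 364. 307.] [ 663. -157.   34.] 60.0
dome_cap_mid 0.68 [409. 193. 426. 216.] [667. 142.  29.] 44.0
dome_cap_mid 0.62 [341. 198. 371. 231.] [560.  47.  26.] 34.0
hex_cap_mid 0.81 [300. 197. 311. 223.] [457.   2.  34.] 50.0
elbow 0.87 [343. 200. 368. 231.] [560.  45.  26.] 34.0
tee 0.95 [255. 240. 283. 273.] [ 463. -154.   28.] 35.0
tee 0.64 [409. 195. 426. 217.] [667. 141.  31.] 44.0
valve 0.89 [308. 236. 332. 272.] [557. -94.  31.] 54.0
valve 0.57 [409. 194. 422. 217.] [667. 140.  32.] 44.0
```

View pics/top0.png

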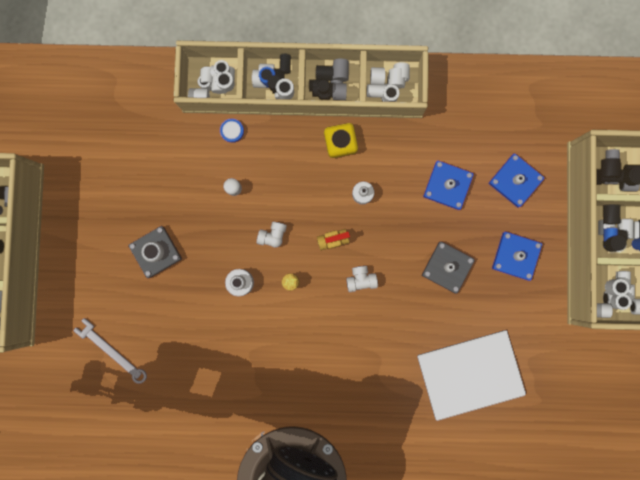

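View pics/scene0.png

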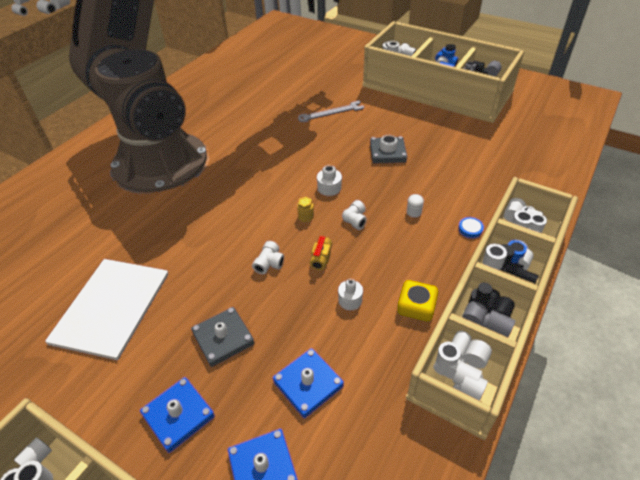

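```bash
cat >> h.py <<'E'
OBJ=dict(wide_stub=(514,318,44,60),slim_stub=(496,-345,44,60),wide=(451,120,60,36),mid=(658,-150,60,32),dome=(664,147,44,24),hex=(454,8,48,25))
def ring(P,x,y,z0,z1,r):
    s=P[(np.hypot(P[:,0]-x,P[:,1]-y)<r)&(P[:,2]>z0)&(P[:,2]<z1)]
    if len(s)<5: return None
    (cx,cy),rad=cv2.minEnclosingCircle(s[:,:2].astype(np.float32))
    return np.r_[cx,cy,rad,s[:,:2].mean(0),np.median(s[:,2]),len(s)].round(1)
E
python3 - <<'E'
from h import *
for n in("top","scene"):
    c=cam(n); P=cloud(c).reshape(-1,3); P=P[~np.isnan(P[:,0])]
    for k,(x,y,h,r) in OBJ.items():
        print(n,k,"top",ring(P,x,y,h-4,h+8,r),"all",ring(P,x,y,12,h+8,r))
        if 'stub' in k:
            s=P[(np.hypot(P[:,0]-x,P[:,1]-y)<80)&(P[:,2]>15)&(P[:,2]<27)]
            print("  plate",cv2.minAreaRect(s[:,:2].astype(np.float32)))
    # table plane
    s=P[(abs(P[:,2])<10)&(P[:,0]>350)&(P[:,0]<750)&(abs(P[:,1])<500)]
    A=np.c_[s[:,0]-550,s[:,1],np.ones(len(s))]; print("table",np.linalg.lstsq(A,s[:,2],rcond=None)[0])
    im=c["color"]
    if n=="top": a=cv2.resize(im[145:305,120:480,::-1],(800,356),interpolation=2); cv2.imwrite("pics/crop1.png",a)
E
```

```text
top wide_stub top [510.6 326.8  22.7 511.2 326.8  43.4 259. ] all [ 512.5  320.7   57.5  510.7  323.9   21.  1521. ]
  plate ((510.8573913574219, 327.4825439453125), (91.15052795410156, 90.93150329589844), 31.939125061035156)
top slim_stub top [ 491.8 -343.    10.2  491.5 -343.2   43.4   56. ] all [ 495.1 -345.    59.4  492.7 -342.8   20.  1550. ]
  plate ((492.5421142578125, -343.3018493652344), (90.67415618896484, 90.61245727539062), 63.27145004272461)
top wide top [446.3 129.8  16.9 446.3 129.8  59.9 146. ] all [446.7 129.1  29.9 447.3 125.9  37.7 542. ]
top mid top [ 656.3 -145.8   10.   656.4 -146.    59.9   48. ] all [ 656.7 -145.6   24.   655.3 -145.    36.9  368. ]
top dome top [663.1 152.9  17.4 662.8 153.3  43.4 112. ] all [663.7 152.8  18.3 661.8 151.4  40.1 219. ]
top hex top [450.6  14.4  15.6 450.3  14.4  47.5 124. ] all [450.2  14.1  18.8 450.4  13.   45.  218. ]
table [-6.88746857e-04 -1.31661224e-04 -2.18110541e-01]
scene wide_stub top [511.6 325.1  21.9 511.8 323.3  43.1 129. ] all [513.8 319.7  58.3 516.  313.9  20.3 775. ]
  plate ((511.5494384765625, 324.2087707519531), (90.48649597167969, 92.42564392089844), 31.29291534423828)
scene slim_stub top [ 493.3 -346.    10.5  493.7 -346.4   43.    74. ] all [ 495.6 -345.4   59.3  496.3 -348.7   19.5 2028. ]
  plate ((492.3938903808594, -345.3136901855469), (90.1159896850586, 92.65314483642578), 63.244956970214844)
scene wide top [447.2 126.1  16.2 447.9 125.5  59.1  83. ] all [447.6 125.6  30.4 452.8 116.8  35.6 503. ]
scene mid top [ 658.1 -147.5   10.2  658.6 -149.1   59.1   59. ] all [ 656.8 -149.    25.   661.5 -155.3   34.9  538. ]
scene dome top [665.2 151.1  16.  665.  149.6  42.2  86. ] all [665.3 149.5  19.2 666.4 143.8  36.1 253. ]
scene hex top [450.5  11.7  17.4 450.8  11.5  47.2 101. ] all [451.9  10.5  19.1 455.5   5.8  36.5 294. ]
table [-7.95796598e-04 -1.04663129e-05 -5.43078706e-01]
```

View pics/crop1.png

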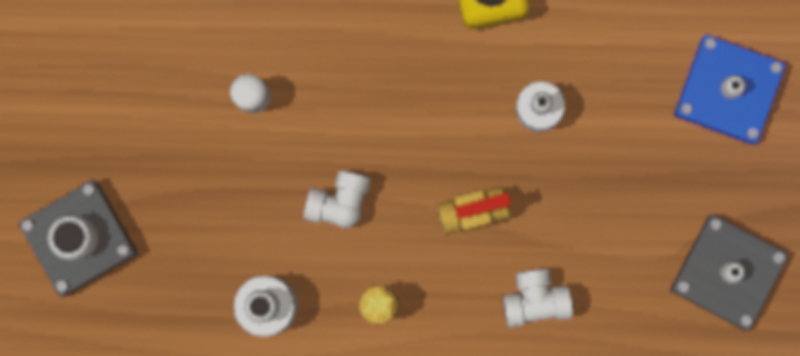

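```bash
python3 -m inch '[[0,0,2,21.1,-34.2,-5,1],[0,0,2,21.1,-34.2,-5,1],[0,0,2,21.1,-34.2,-5,1],[0,0,2,21.1,-34.2,-5,1],[0,0,2,21.1,-34.2,-5,1],[0,0,2,21.1,-34.2,-5,1],[0,0,2,21.1,-34.2,-5,1],[0,0,0,21.1,-34.2,-5,1],[0,0,0,21.1,-34.2,-5,1],[0,0,0,21.1,-34.2,-5,1]]'
python3 -m inch '[[0,0,0,21.1,-34.2,-5,1],[0,0,0,21.1,-34.2,-5,1],[0,0,0,21.1,-34.2,-5,1],[0,0,0,21.1,-34.2,-5,1],[0,0,0,0,0,0,1],[0,0,0,0,0,0,1]]'
```

```text
t: 2.1
eef_pos: [363.2, 263.0, 164.7]
tcp_rot: [3.141, -0.0, 1.571]
ft_force: [0.7, 0.5, 0.0]
opening: 0.997
t: 2.7
eef_pos: [447.0, 127.0, 144.5]
tcp_rot: [-3.141, -0.0, 1.568]
ft_force: [-0.6, -0.7, 0.8]
opening: 1.0
```

```bash
python3 -m inch '[[0,0,0,0,0.8,-35,1],[0,0,0,0,0,-35,1],[0,0,0,0,0,-35,1],[0,0,0,0,0,-20,1],[0,0,0,0,0,-9.5,1],[0,0,0,0,0,0,1]]' && python3 -m inch '[[0,0,0,0,0,0,-1],[0,0,0,0,0,0,-1],[0,0,0,0,0,0,-1],[0,0,0,0,0,0,-1],[0,0,0,0,0,0,-1],[0,0,0,0,0,0,-1],[0,0,0,0,0,0,-1],[0,0,0,0,0,0,-1]]'
python3 - <<'E'
from h import *
for n in("top","scene"):
    c=cam(n); cv2.imwrite(f"pics/{n}1.png",c["color"][:,:,::-1])
a=cv2.imread("pics/scene1.png")[130:250,250:450]
cv2.imwrite("pics/c2.png",cv2.resize(a,(800,480),interpolation=2))
E
```

```text
t: 3.3
eef_pos: [446.2, 129.1, 9.6]
tcp_rot: [-3.14, 0.0, 1.572]
ft_force: [0.3, 0.0, 0.4]
opening: 0.997
t: 4.1
eef_pos: [447.1, 128.4, 10.5]
tcp_rot: [3.141, -0.0, 1.57]
ft_force: [-0.9, 1.4, 6.2]
opening: 0.632
```

View pics/c2.png

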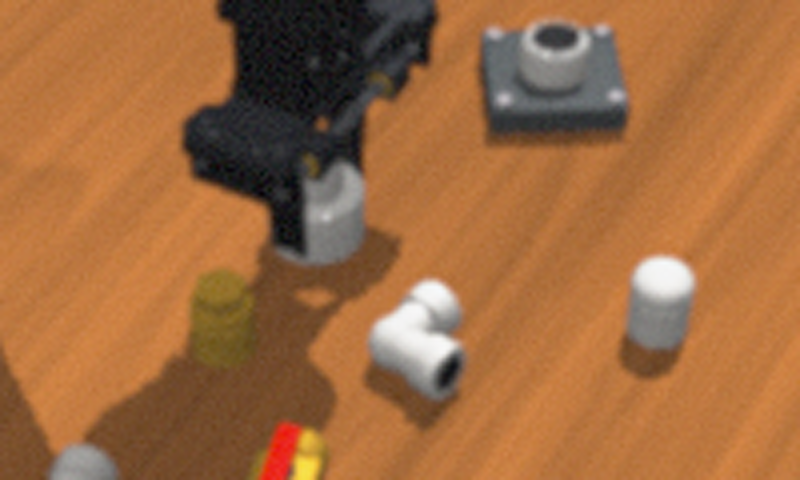

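```bash
python3 -m inch '[[0,0,0,0,0,25,-1],[0,0,0,0,0,35,-1],[0,0,0,10,30,0,-1],[0,0,0,13,40,0,-1],[0,0,0,13,40,0,-1],[0,0,0,13,40,0,-1],[0,0,0,10,30,0,-1],[0,0,0,5.2,17.6,0,-1],[0,0,0,0,0,0,-1],[0,0,0,0,0,0,-1]]'
python3 - <<'E'
from h import *
print(state()["eef_pos"],state()["ft_force"],state()["moment"])
for n in("top","scene"):
    c=cam(n); cv2.imwrite(f"pics/{n}2.png",c["color"][:,:,::-1]); P=cloud(c).reshape(-1,3)
    for z0,z1,r in((125,138,22),(98,114,36),(80,114,36)): print(n,ring(P,511,326,z0,z1,r))
a=cv2.imread("pics/scene2.png")[80:200,310:470]
cv2.imwrite("pics/c3.png",cv2.resize(a,(800,600),interpolation=2))
E
```

```text
t: 5.2
eef_pos: [510.5, 325.6, 69.8]
tcp_rot: [-3.141, 0.001, 1.571]
ft_force: [-0.8, -1.2, -0.7]
opening: 0.631
[510.46340575 325.57730438  69.75144456] [-0.78680909 -1.19313455 -0.72032481] [-0.00656377 -0.02878597 -0.0025864 ]
top None
top None
top None
scene None
scene [521.6 325.5  33.  522.2 325.3 105.   49. ]
scene [512.4 326.2  34.8 524.9 318.5  94.6 190. ]
```

View pics/c3.png

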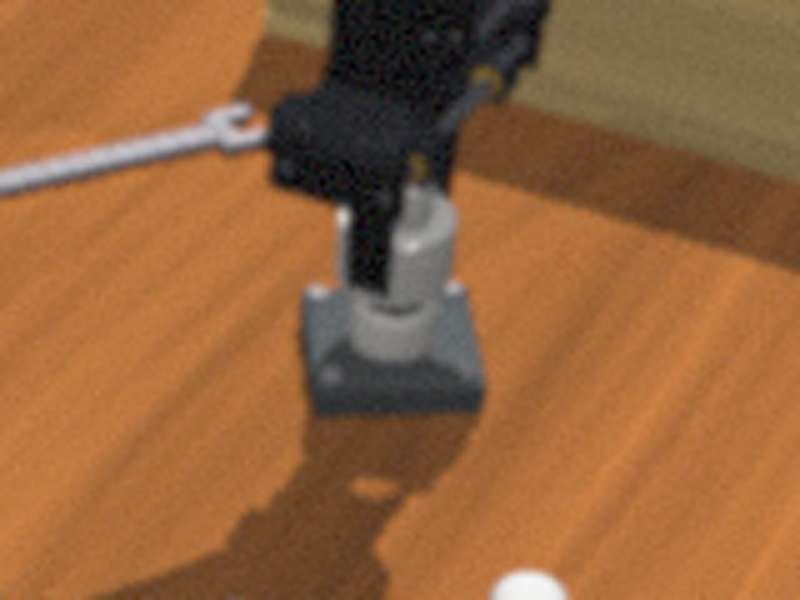

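```bash
python3 -m inch '[[0,0,0,0.6,0.4,-6,-1],[0,0,0,0,0,-5,-1],[0,0,0,0,0,-4,-1],[0,0,0,0,0,-3,-1],[0,0,0,0,0,-3,-1],[0,0,0,0,0,-3,-1],[0,0,0,0,0,0,-1]]'; python3 -m inch '[[0,0,0,0,0,-3,-1],[0,0,0,0,0,-2,-1],[0,0,0,0,0,0,-1]]'
```

```text
t: 6.0
eef_pos: [511.5, 326.3, 45.8]
tcp_rot: [-3.141, 0.0, 1.57]
ft_force: [0.8, -0.1, -0.0]
opening: 0.632
t: 6.3
eef_pos: [511.5, 326.3, 40.9]
tcp_rot: [-3.141, 0.0, 1.57]
ft_force: [-0.3, -0.1, -0.8]
opening: 0.633
```

```bash
python3 -m inch '[[0,0,0,0,0,-3,-1],[0,0,0,0,0,-3,-1],[0,0,0,0,0,-3,-1],[0,0,0,0,0,-1,-1],[0,0,0,0,0,0,-1],[0,0,0,0,0,0,-1]]'; python3 -m inch '[[0,0,0,0,0,-1,-1],[0,0,0,0,0,0,-1]]'
```

```text
t: 6.9
eef_pos: [511.7, 326.4, 31.2]
tcp_rot: [3.142, -0.0, 1.57]
ft_force: [-0.5, 0.4, -0.1]
opening: 0.637
t: 7.1
eef_pos: [511.8, 326.5, 30.6]
tcp_rot: [3.141, -0.0, 1.57]
ft_force: [-1.3, -0.8, 4.4]
opening: 0.632
```

```bash
python3 -m inch '[[0,0,0,0,0,0,1],[0,0,0,0,0,0,1],[0,0,0,0,0,0,1],[0,0,0,0,0,0,1],[0,0,0,0,0,0,1],[0,0,0,0,0,20,1],[0,0,0,0,0,35,1],[0,0,0,0,0,35,1],[0,0,0,0,0,0,1]]'
python3 -m inch '[[0,0,0,14.5,-47.4,0,1],[0,0,0,14.5,-47.4,0,1],[0,0,0,14.5,-47.4,0,1],[0,0,0,14.5,-47.4,0,1],[0,0,0,14.5,-47.4,0,1],[0,0,0,14.5,-47.4,0,1],[0,0,0,14.5,-47.4,0,1],[0,0,0,14.5,-47.4,0,1],[0,0,0,14.5,-47.4,0,1],[0,0,0,14.5,-47.4,0,1]]'
python3 -m inch '[[0,0,0,0,0,0,1]]'
python3 - <<'E'
from h import *
for n in("top","scene"):
    c=cam(n); cv2.imwrite(f"pics/{n}3.png",c["color"][:,:,::-1]); P=cloud(c).reshape(-1,3)
    print(n,"wide",ring(P,511,326,74,90,36),ring(P,511,326,48,90,36),"stub", ring(P,511,326,10,30,75))
a=cv2.imread("pics/scene3.png")
b=cv2.resize(a[100:190,330:450],(400,300),interpolation=2);d=cv2.resize(a[230:350,280:440],(400,300),interpolation=2)
cv2.imwrite("pics/c4.png",np.hstack([b,d]))
E
```

```text
t: 8.0
eef_pos: [513.3, 327.3, 124.5]
tcp_rot: [3.135, -0.003, 1.57]
ft_force: [-0.3, 0.5, -0.2]
opening: 1.0
t: 9.0
eef_pos: [656.7, -149.7, 119.5]
tcp_rot: [-3.141, -0.0, 1.57]
ft_force: [0.9, 1.0, 0.5]
opening: 0.998
t: 9.1
eef_pos: [657.4, -153.3, 119.1]
tcp_rot: [3.141, 0.001, 1.566]
ft_force: [-0.8, -0.1, -1.1]
opening: 1.003
top wide [510.6 325.2  17.2 510.7 324.9  79.5 174. ] [510.  326.   30.6 510.2 322.6  57.9 572. ] stub [510.6 327.9  62.  510.1 321.5  19.7 939. ]
scene wide None None stub [528.9 316.8  44.1 548.3 307.5  18.  159. ]
```

View pics/c4.png

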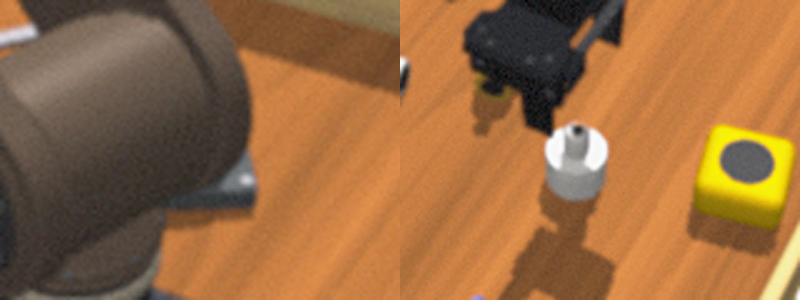

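```bash
python3 -m inch '[[0,0,0,0,0,-20,1],[0,0,0,0,0,-35,1],[0,0,0,0,0,-35,1],[0,0,0,0,0,-20,1],[0,0,0,0,0,0,1]]' && python3 -m inch '[[0,0,0,0,0,0,-1],[0,0,0,0,0,0,-1],[0,0,0,0,0,0,-1],[0,0,0,0,0,0,-1],[0,0,0,0,0,0,-1],[0,0,0,0,0,0,-1],[0,0,0,0,0,0,-1],[0,0,0,0,0,0,-1],[0,0,0,0,0,0,-1]]'
```

```text
t: 9.7
eef_pos: [654.8, -145.5, 7.1]
tcp_rot: [-3.136, -0.002, 1.572]
ft_force: [-0.6, 0.5, -0.7]
opening: 0.999
t: 10.6
eef_pos: [656.7, -147.6, 10.4]
tcp_rot: [3.141, -0.0, 1.57]
ft_force: [-1.4, 0.1, 2.9]
opening: 0.504
```

```bash
python3 -m inch '[[0,0,0,0,0,20,-1],[0,0,0,0,0,40,-1],[0,0,0,0,0,35,-1],[0,0,0,-7.6,24,0,-1],[0,0,0,-14,46,0,-1],[0,0,0,-14,46,0,-1],[0,0,0,-14,46,0,-1],[0,0,0,-14,46,0,-1],[0,0,0,-14,46,0,-1],[0,0,0,-14,46,0,-1]]'
python3 -m inch '[[0,0,0,-14,46,0,-1],[0,0,0,-14,46,0,-1],[0,0,0,-14,46,0,-1],[0,0,0,-8,22,0,-1],[0,0,0,-5,14,0,-1],[0,0,0,-5,0,0,-1],[0,0,0,0,0,0,-1],[0,0,0,0,0,0,-1],[0,0,0,0,0,0,-1]]'
python3 - <<'E'
from h import *
print(state()["eef_pos"])
c=cam("scene"); cv2.imwrite("pics/scene4.png",c["color"][:,:,::-1])
a=cv2.imread("pics/scene4.png")[80:200,310:470]
cv2.imwrite("pics/c5.png",cv2.resize(a,(800,600),interpolation=2))
print(proj(c,[[511.5,326.2,z] for z in(20,56,95,130)]))
E
```

```text
t: 11.6
eef_pos: [564.2, 154.0, 105.1]
tcp_rot: [-3.142, -0.0, 1.57]
ft_force: [0.3, 0.6, -1.2]
opening: 0.503
t: 12.5
eef_pos: [505.7, 325.3, 105.2]
tcp_rot: [3.141, -0.0, 1.569]
ft_force: [-0.1, -0.3, -0.8]
opening: 0.506
[505.67167536 325.29788141 105.22370469]
[[388.17582554 146.65097591]
 [389.16406596 135.26265625]
 [390.28138859 122.3868146 ]
 [391.32819488 110.32359147]]
```

View pics/c5.png

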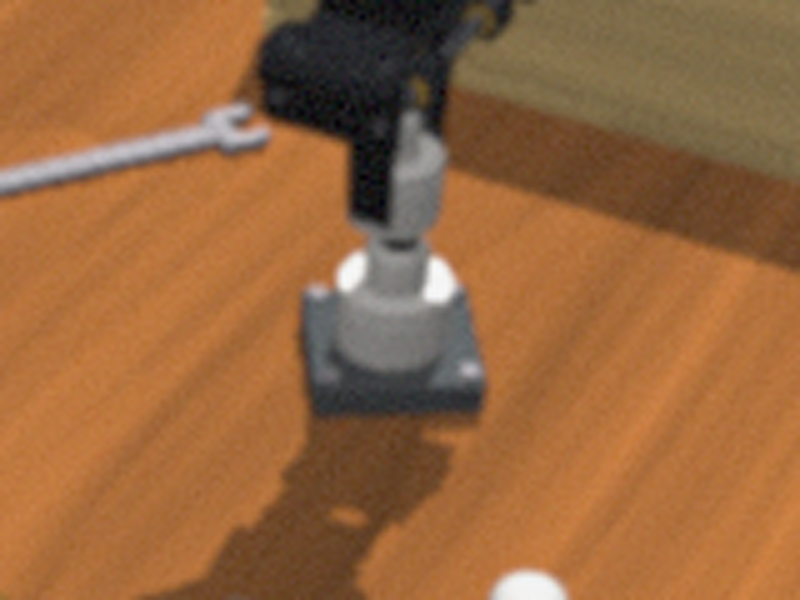

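```bash
python3 -m inch '[[0,0,0,5.7,1,0,-1],[0,0,0,0,0,-6,-1],[0,0,0,0,0,-5,-1],[0,0,0,0,0,-3,-1],[0,0,0,0,0,-3,-1],[0,0,0,0,0,-3,-1],[0,0,0,0,0,0,-1]]'; python3 -m inch '[[0,0,0,0,0,-3,-1],[0,0,0,0,0,-3,-1],[0,0,0,0,0,0,-1]]'
```

```text
t: 13.25
eef_pos: [510.6, 327.3, 84.7]
tcp_rot: [-3.141, 0.0, 1.57]
ft_force: [0.4, 0.3, -0.1]
opening: 0.502
t: 13.55
eef_pos: [510.6, 327.3, 78.8]
tcp_rot: [-3.141, 0.0, 1.57]
ft_force: [0.5, -0.3, -0.8]
opening: 0.507
```

```bash
python3 -m inch '[[0,0,0,0,0,-3,-1],[0,0,0,0,0,-3,-1],[0,0,0,0,0,-3,-1],[0,0,0,0,0,-2,-1],[0,0,0,0,0,0,-1],[0,0,0,0,0,0,-1]]'; python3 -m inch '[[0,0,0,0,0,-1,-1],[0,0,0,0,0,0,-1]]'
```

```text
t: 14.15
eef_pos: [510.8, 327.4, 68.1]
tcp_rot: [-3.142, -0.0, 1.57]
ft_force: [-1.4, -0.0, -0.9]
opening: 0.501
t: 14.35
eef_pos: [510.7, 327.4, 67.1]
tcp_rot: [3.142, -0.0, 1.57]
ft_force: [-1.1, 0.3, -0.7]
opening: 0.503
```

```bash
python3 -m inch '[[0,0,0,0,0,-0.7,-1],[0,0,0,0,0,0,-1]]'; python3 -m inch '[[0,0,0,0,0,-0.7,-1],[0,0,0,0,0,0,-1]]'
```

```text
t: 14.55
eef_pos: [510.7, 327.4, 66.4]
tcp_rot: [-3.142, -0.0, 1.57]
ft_force: [-0.7, -0.3, -1.8]
opening: 0.501
t: 14.75
eef_pos: [510.8, 327.4, 66.3]
tcp_rot: [3.141, -0.0, 1.57]
ft_force: [-2.2, -1.6, 4.1]
opening: 0.503
```

```bash
python3 -m inch '[[0,0,0,0,0,0,1],[0,0,0,0,0,0,1],[0,0,0,0,0,0,1],[0,0,0,0,0,0,1],[0,0,0,0,0,0,1],[0,0,0,0,0,0,1],[0,0,0,0,0,20,1],[0,0,0,0,0,35,1],[0,0,0,0,0,15,1],[0,0,0,0,0,0,1]]'
python3 -m inch '[[0,0,0,25,-29,0,1],[0,0,0,31,-36,0,1],[0,0,0,31,-36,0,1],[0,0,0,31,-36,0,1],[0,0,0,25,-28.6,0,1],[0,0,0,10.4,-10,0,1],[0,0,0,0,0,-10,1],[0,0,0,0,0,0,1],[0,0,0,0,0,0,1]]'
python3 - <<'E'
from h import *
print(state()["eef_pos"])
for n in("top","scene"):
    c=cam(n); cv2.imwrite(f"pics/{n}5.png",c["color"][:,:,::-1]); P=cloud(c).reshape(-1,3)
    print(n,"mid",ring(P,511,326,110,125,30),ring(P,511,326,84,125,30))
a=cv2.imread("pics/scene5.png")
b=cv2.resize(a[80:200,310:470],(400,300),interpolation=2);d=cv2.resize(a[130:250,350:510],(400,300),interpolation=2)
cv2.imwrite("pics/c6.png",np.hstack([b,d]))
E
```

```text
t: 15.75
eef_pos: [511.6, 327.8, 137.9]
tcp_rot: [3.138, -0.002, 1.57]
ft_force: [-0.2, -0.1, -0.3]
opening: 0.998
t: 16.65
eef_pos: [662.9, 153.2, 124.9]
tcp_rot: [-3.14, -0.0, 1.572]
ft_force: [-0.2, 0.4, -0.5]
opening: 1.0
[662.86452014 153.21287383 124.93480893]
top mid [516.2 328.2   4.7 517.3 328.3 113.3   9. ] [519.1 340.9  16.1 522.7 337.7  93.2  47. ]
scene mid [511.2 321.9  10.9 512.6 321.6 113.7  43. ] [511.8 323.1  25.5 514.4 317.8  92.2 231. ]
```

View pics/c6.png

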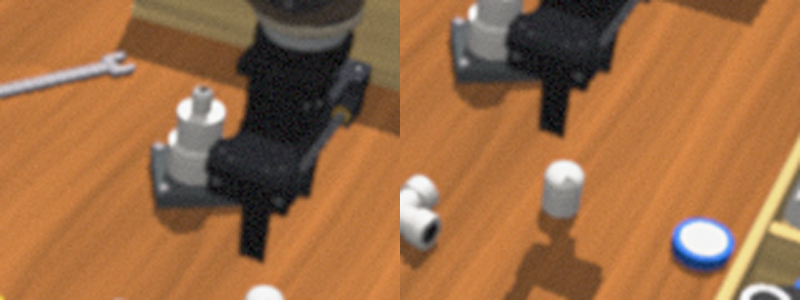

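```bash
python3 -m inch '[[0,0,0,1.3,-1,-20,1],[0,0,0,0,0,-40,1],[0,0,0,0,0,-35,1],[0,0,0,0,0,-15,1],[0,0,0,0,0,-5,1],[0,0,0,0,0,0,1]]' && python3 -m inch '[[0,0,0,0,0,0,-1],[0,0,0,0,0,0,-1],[0,0,0,0,0,0,-1],[0,0,0,0,0,0,-1],[0,0,0,0,0,0,-1],[0,0,0,0,0,0,-1],[0,0,0,0,0,0,-1],[0,0,0,0,0,0,-1],[0,0,0,0,0,0,-1],[0,0,0,0,0,0,-1]]'
```

```text
t: 17.35
eef_pos: [665.7, 151.2, 11.4]
tcp_rot: [3.141, -0.0, 1.571]
ft_force: [0.4, 0.4, 0.3]
opening: 1.005
t: 18.35
eef_pos: [665.5, 150.8, 10.8]
tcp_rot: [3.142, -0.0, 1.57]
ft_force: [0.1, 1.2, 1.3]
opening: 0.375
```

```bash
python3 -m inch '[[0,0,0,0,0,20,-1],[0,0,0,0,0,45,-1],[0,0,0,0,0,45,-1],[0,0,0,0,0,20,-1],[0,0,0,-25,29,0,-1],[0,0,0,-31,36,0,-1],[0,0,0,-31,36,0,-1],[0,0,0,-31,36,0,-1],[0,0,0,-25,28,0,-1],[0,0,0,-10.5,11.5,0,-1]]'
python3 -m inch '[[0,0,0,0,0,0,-1],[0,0,0,0,0,0,-1],[0,0,0,0,0,0,-1]]'
python3 - <<'E'
from h import *
print(state()["eef_pos"])
c=cam("scene"); cv2.imwrite("pics/scene6.png",c["color"][:,:,::-1])
a=cv2.imread("pics/scene6.png")[70:190,310:470]
cv2.imwrite("pics/c7.png",cv2.resize(a,(800,600),interpolation=2))
E
```

```text
t: 19.35
eef_pos: [509.7, 329.4, 140.9]
tcp_rot: [-3.141, -0.0, 1.573]
ft_force: [0.4, -0.0, -0.3]
opening: 0.377
t: 19.65
eef_pos: [513.0, 326.3, 140.7]
tcp_rot: [3.141, -0.0, 1.569]
ft_force: [0.0, 0.4, -0.7]
opening: 0.375
[512.98260965 326.28178459 140.66916679]
```

View pics/c7.png

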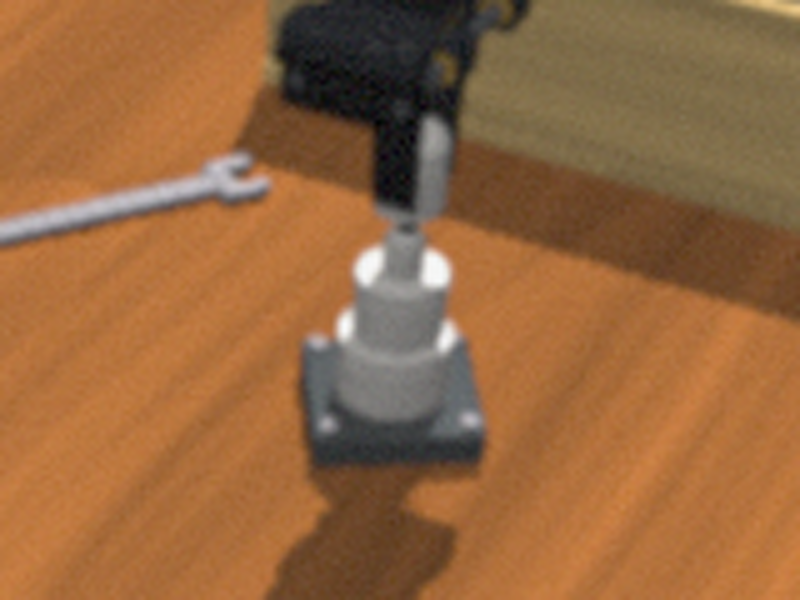

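```bash
python3 -m inch '[[0,0,0,-0.8,0.4,-6,-1],[0,0,0,0,0,-5,-1],[0,0,0,0,0,-3,-1],[0,0,0,0,0,-3,-1],[0,0,0,0,0,-2,-1],[0,0,0,0,0,0,-1]]'; python3 -m inch '[[0,0,0,0,0,-2,-1],[0,0,0,0,0,-2,-1],[0,0,0,0,0,-2,-1],[0,0,0,0,0,0,-1]]'
```

```text
t: 20.3
eef_pos: [511.0, 327.7, 121.4]
tcp_rot: [-3.141, 0.0, 1.57]
ft_force: [-0.0, -0.2, -1.1]
opening: 0.374
t: 20.7
eef_pos: [511.0, 327.7, 115.5]
tcp_rot: [-3.141, 0.0, 1.57]
ft_force: [-0.6, -0.7, 0.6]
opening: 0.375
```

Engaged about 11 mm without force; continue.

```bash
python3 -m inch '[[0,0,0,0,0,-3,-1],[0,0,0,0,0,-3,-1],[0,0,0,0,0,-3,-1],[0,0,0,0,0,-2,-1],[0,0,0,0,0,0,-1],[0,0,0,0,0,0,-1]]'; python3 -m inch '[[0,0,0,0,0,-1,-1],[0,0,0,0,0,0,-1]]';python3 -m inch '[[0,0,0,0,0,-0.8,-1],[0,0,0,0,0,0,-1]]'
```

```text
t: 21.3
eef_pos: [511.2, 327.7, 104.7]
tcp_rot: [-3.142, -0.0, 1.57]
ft_force: [-0.5, -0.3, -0.7]
opening: 0.374
t: 21.5
eef_pos: [511.2, 327.7, 103.7]
tcp_rot: [3.142, -0.0, 1.57]
ft_force: [0.3, 0.2, -0.4]
opening: 0.376
t: 21.7
eef_pos: [511.1, 327.7, 102.9]
tcp_rot: [-3.142, -0.0, 1.57]
ft_force: [0.9, 0.5, 0.1]
opening: 0.376
```

```bash
python3 -m inch '[[0,0,0,0,0,-0.7,-1],[0,0,0,0,0,0,-1]]';python3 -m inch '[[0,0,0,0,0,-0.5,-1],[0,0,0,0,0,0,-1]]'
```

```text
t: 21.9
eef_pos: [511.3, 327.7, 102.7]
tcp_rot: [3.141, -0.0, 1.57]
ft_force: [-0.7, -0.4, 4.1]
opening: 0.373
t: 22.1
eef_pos: [511.3, 327.8, 102.6]
tcp_rot: [3.141, -0.0, 1.57]
ft_force: [-2.2, -0.8, 9.2]
opening: 0.376
```

```bash
python3 -m inch '[[0,0,0,0,0,0,1],[0,0,0,0,0,0,1],[0,0,0,0,0,0,1],[0,0,0,0,0,0,1],[0,0,0,0,0,0,1],[0,0,0,0,0,0,1],[0,0,0,0,0,0,1],[0,0,0,0,0,20,1],[0,0,0,0,0,30,1],[0,0,0,0,0,0,1]]'
python3 -m inch '[[0,0,0,-4,-20,0,1],[0,0,0,-9,-45,0,1],[0,0,0,-9,-45,0,1],[0,0,0,-9,-45,0,1],[0,0,0,-9,-45,0,1],[0,0,0,-9,-45,-10,1],[0,0,0,-6,-35,-20,1],[0,0,0,-4,-20,-20,1],[0,0,0,-1.7,-14.7,0,1],[0,0,0,0,0,0,1]]'
python3 -m inch '[[0,0,0,0,0,0,1],[0,0,0,0,0,0,1]]'
python3 - <<'E'
from h import *
print(state()["eef_pos"])
for n in("top","scene"):
    c=cam(n); cv2.imwrite(f"pics/{n}7.png",c["color"][:,:,::-1]); P=cloud(c).reshape(-1,3)
    print(n,"dome",ring(P,511,326,130,150,30),ring(P,511,326,120,150,30), "hex",ring(P,450,13,44,56,25))
a=cv2.imread("pics/scene7.png")
b=cv2.resize(a[80:200,310:470],(400,300),interpolation=2);d=cv2.resize(a[130:250,230:390],(400,300),interpolation=2)
cv2.imwrite("pics/c8.png",np.hstack([b,d]))
E
```

```text
t: 23.1
eef_pos: [512.5, 328.4, 155.1]
tcp_rot: [3.137, -0.002, 1.57]
ft_force: [0.3, 0.3, 0.6]
opening: 0.999
t: 24.1
eef_pos: [450.0, 11.7, 101.1]
tcp_rot: [-3.14, -0.0, 1.568]
ft_force: [0.1, 0.3, 0.4]
opening: 0.999
t: 24.3
eef_pos: [450.7, 13.6, 101.9]
tcp_rot: [3.141, -0.0, 1.571]
ft_force: [1.3, 0.0, 0.4]
opening: 0.999
[450.68393098  13.61891122 101.94697474]
top dome [509.6 326.6  17.5 509.7 326.4 134.1 192. ] [510.2 326.4  18.2 509.4 324.9 133.2 241. ] hex None
scene dome [510.9 324.4  17.9 511.6 322.  133.1  85. ] [511.4 323.5  18.9 513.2 318.6 131.7 140. ] hex [451.1  14.   17.5 450.8  11.6  47.3 100. ]
```

View pics/c8.png

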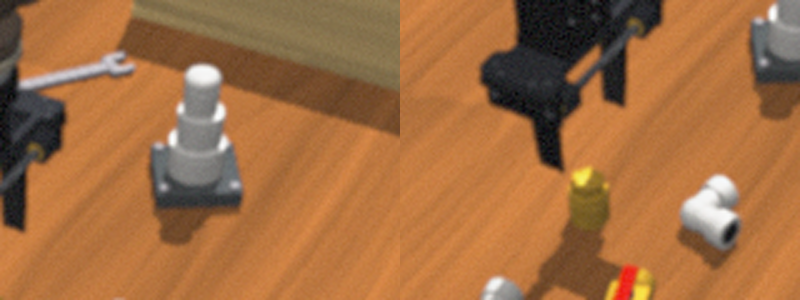

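```bash
python3 -m inch '[[0,0,0,0,-0.4,-20,1],[0,0,0,0,0,-35,1],[0,0,0,0,0,-25,1],[0,0,0,0,0,-12,1],[0,0,0,0,0,0,1]]' && python3 -m inch '[[0,0,0,0,0,0,-1],[0,0,0,0,0,0,-1],[0,0,0,0,0,0,-1],[0,0,0,0,0,0,-1],[0,0,0,0,0,0,-1],[0,0,0,0,0,0,-1],[0,0,0,0,0,0,-1],[0,0,0,0,0,0,-1],[0,0,0,0,0,0,-1],[0,0,0,0,0,0,-1]]'
```

```text
t: 24.9
eef_pos: [449.9, 13.1, 8.5]
tcp_rot: [-3.139, -0.0, 1.571]
ft_force: [-0.2, -0.6, 1.6]
opening: 1.001
t: 25.9
eef_pos: [450.5, 12.6, 9.8]
tcp_rot: [3.142, -0.0, 1.57]
ft_force: [0.5, -0.2, 1.9]
opening: 0.391
```

```bash
python3 -m inch '[[0,0,0,0,0,20,-1],[0,0,0,0,0,40,-1],[0,0,0,2,-20,0,-1],[0,0,0,5,-42,0,-1],[0,0,0,5,-42,0,-1],[0,0,0,5,-42,0,-1],[0,0,0,5,-42,0,-1],[0,0,0,5,-42,0,-1],[0,0,0,5,-42,0,-1],[0,0,0,5,-42,0,-1]]'
python3 -m inch '[[0,0,0,3,-25,0,-1],[0,0,0,2,-17.9,0,-1],[0,0,0,0,0,0,-1],[0,0,0,0,0,0,-1],[0,0,0,0,0,0,-1]]'
python3 - <<'E'
from h import *
print(state()["eef_pos"])
c=cam("scene"); cv2.imwrite("pics/scene8.png",c["color"][:,:,::-1])
a=cv2.imread("pics/scene8.png")[240:390,130:330]
cv2.imwrite("pics/c9.png",cv2.resize(a,(800,600),interpolation=2))
P=cloud(c).reshape(-1,3)
print(ring(P,492.5,-345,100,115,25),proj(c,[[492.5,-345,z] for z in(44,60,108)]))
E
```

```text
t: 26.9
eef_pos: [487.1, -303.2, 69.6]
tcp_rot: [-3.141, -0.0, 1.57]
ft_force: [1.2, 0.1, -0.9]
opening: 0.389
t: 27.4
eef_pos: [492.2, -343.2, 69.6]
tcp_rot: [-3.141, -0.001, 1.571]
ft_force: [0.1, -0.6, -1.3]
opening: 0.39
[ 492.23658927 -343.22180458   69.59707088]
[ 499.4 -345.1   22.4  500.  -339.7  106.5  140. ] [[219.22667031 325.57533488]
 [217.65553822 320.66853354]
 [212.68677491 305.15059291]]
```

View pics/c9.png

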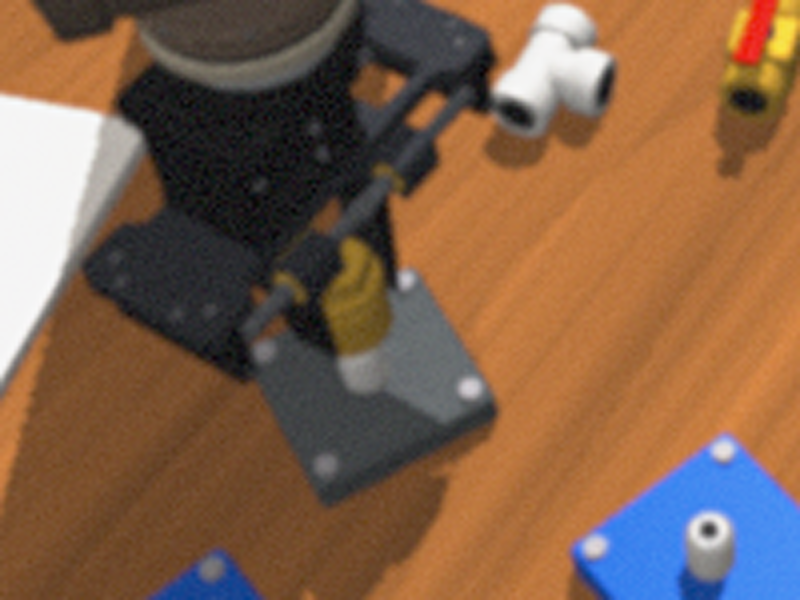

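```bash
python3 - <<'E'
import cv2,numpy as np
a=cv2.imread("pics/scene8.png"); h=cv2.cvtColor(a,cv2.COLOR_BGR2HSV)
s=a[240:390,130:330]
for v in range(298,340,2):
    r=h[v,200:240]; m=(r[:,0]>20)&(r[:,0]<35)&(r[:,1]>130)&(r[:,2]>50); u=np.where(m)[0]+200
    w=(r[:,1]<60)&(r[:,2]>70); uw=np.where(w)[0]+200
    print(v,u.min() if len(u) else None,u.max() if len(u) else None,len(u),"white",uw)
E
python3 - <<'E'
from h import *
c=cam("scene")
t=np.linspace(0,2*np.pi,60)
for z in(60,78,96):
    p=proj(c,np.c_[492.2+19*np.cos(t),-343.2+19*np.sin(t),0*t+z]); print(z,p.min(0),p.max(0))
E
```

```text
298 None None 0 white [212 213]
300 217 218 2 white []
302 216 220 4 white []
304 215 222 6 white []
306 None None 0 white []
308 200 219 4 white [229 230 231 232 233]
310 203 223 7 white [229 230 231 232 233 234 235]
312 215 223 6 white [200 201 202 227 228 229 230 231 232 233 234 235 236]
314 204 223 11 white [200 227 228 229 230 231 232 233 234 235 236 237]
316 210 222 9 white [228 229 230 231 232 233 234 235 236 237 238]
318 212 225 6 white [228 229 230 231 232 233 234 235 236 237 238 239]
320 215 224 4 white [228 229 230 231 232 233 234 235 236 237 238 239]
322 214 224 6 white [227 228 229 230 231 232 233 234 235 236 237 238 239]
324 213 223 5 white [200 226 227 228 229 230 231 232 233 234 235 236 237 238 239]
326 215 221 3 white [200 201 203 204 225 226 227 228 229 230 231 232 233 234 235 236 237 238
 239]
328 None None 0 white [206 207 221 222 223 224 225 226 227 228 229 230 231 232 233 234 235 236
 237 238 239]
330 None None 0 white [205 214 215 216 217 218 219 220 221 222 223 224 225 226 227 228 229 230
 231 232 233 234 235 236 237 238 239]
332 None None 0 white [201 209 213 214 215 216 217 218 219 220 221 222 223 224 225 226 227 228
 229 230 231 232 233 234 235 236 237 238 239]
334 None None 0 white [200 202 208 211 212 214 215 216 217 218 219 220 221 222 223 224 225 226
 227 228 229 230 231 232 233 234 235 236 237 238 239]
336 None None 0 white [204 207 208 210 211 216 217 218 219 220 221 222 223 224 225 226 227 228
 229 230 231 232 233 234 235 236 237 238 239]
338 None None 0 white [206 207 209 210 217 218 219 220 221 222 223 224 225 226 227 228 229 230
 231 232 233 234 235 236 237 238 239]
60 [207.58362672 311.17991949] [228.69351811 328.82715236]
78 [205.61556688 305.45552407] [227.04447459 323.19791649]
96 [203.58809395 299.56119181] [225.3458049  317.39651091]
```

```bash
python3 -m inch '[[0,0,0,0.6,-1.1,-6,-1],[0,0,0,0,0,-5,-1],[0,0,0,0,0,-3,-1],[0,0,0,0,0,-3,-1],[0,0,0,0,0,-2,-1],[0,0,0,0,0,0,-1]]'; python3 -m inch '[[0,0,0,0,0,-2,-1],[0,0,0,0,0,-2,-1],[0,0,0,0,0,-2,-1],[0,0,0,0,0,0,-1]]'
```

```text
t: 28.1
eef_pos: [492.9, -345.4, 50.4]
tcp_rot: [-3.141, -0.0, 1.57]
ft_force: [0.3, -0.4, -0.7]
opening: 0.394
t: 28.5
eef_pos: [492.9, -345.3, 44.5]
tcp_rot: [-3.141, -0.0, 1.57]
ft_force: [-0.3, 0.4, -0.9]
opening: 0.393
```

```bash
python3 -m inch '[[0,0,0,0,0,-3,-1],[0,0,0,0,0,-3,-1],[0,0,0,0,0,-3,-1],[0,0,0,0,0,-3,-1],[0,0,0,0,0,0,-1],[0,0,0,0,0,0,-1]]'; python3 -m inch '[[0,0,0,0,0,-1.5,-1],[0,0,0,0,0,0,-1]]';python3 -m inch '[[0,0,0,0,0,-1,-1],[0,0,0,0,0,0,-1]]'
```

```text
t: 29.1
eef_pos: [493.0, -345.4, 32.7]
tcp_rot: [-3.141, -0.0, 1.57]
ft_force: [-0.1, -0.5, -0.9]
opening: 0.389
t: 29.3
eef_pos: [493.0, -345.4, 31.2]
tcp_rot: [-3.142, -0.0, 1.57]
ft_force: [0.0, 0.1, 0.2]
opening: 0.395
t: 29.5
eef_pos: [493.0, -345.4, 30.2]
tcp_rot: [-3.142, -0.0, 1.57]
ft_force: [-0.2, -0.3, -0.3]
opening: 0.391
```

```bash
python3 -m inch '[[0,0,0,0,0,-0.7,-1],[0,0,0,0,0,0,-1]]';python3 -m inch '[[0,0,0,0,0,-0.6,-1],[0,0,0,0,0,0,-1]]'
```

```text
t: 29.7
eef_pos: [493.1, -345.4, 29.8]
tcp_rot: [3.141, 0.0, 1.57]
ft_force: [-0.6, 0.2, 2.3]
opening: 0.393
t: 29.9
eef_pos: [493.1, -345.5, 29.8]
tcp_rot: [3.141, 0.0, 1.57]
ft_force: [-2.7, 1.5, 10.1]
opening: 0.398
```

Home. Release, lift away and check everything.

```bash
python3 -m inch '[[0,0,0,0,0,0,1],[0,0,0,0,0,0,1],[0,0,0,0,0,0,1],[0,0,0,0,0,0,1],[0,0,0,0,0,0,1],[0,0,0,0,0,0,1],[0,0,0,0,0,0,1],[0,0,0,0,0,20,1],[0,0,0,0,0,40,1],[0,0,0,0,0,40,1]]'
python3 -m inch '[[0,0,0,0,0,40,1],[0,0,0,0,0,40,1],[0,0,0,-10,40,0,1],[0,0,0,-10,40,0,1],[0,0,0,-10,40,0,1],[0,0,0,-10,40,0,1],[0,0,0,0,40,0,1],[0,0,0,0,0,0,1],[0,0,0,0,0,0,1],[0,0,0,0,0,0,1]]'
python3 - <<'E'
from h import *
for n in("top","scene"):
    c=cam(n); cv2.imwrite(f"pics/{n}9.png",c["color"][:,:,::-1]); p=cloud(c);P=p.reshape(-1,3)
    print(n,"dome",ring(P,511,326,130,150,30),"hex",ring(P,493,-345,60,78,25),ring(P,493,-345,27,78,28))
    for k in("elbow","tee","valve"):
        for r in regions_of(k,n)[:1]: print(k,r["score"],np.nanmedian(p[r["pixels"]],0).round())
a=cv2.imread("pics/scene9.png")
b=cv2.resize(a[80:200,310:470],(400,300),interpolation=2);d=cv2.resize(a[270:390,140:300],(400,300),interpolation=2)
cv2.imwrite("pics/c10.png",np.vstack([np.hstack([b,d]),cv2.resize(a[150:345,200:460],(400,300)).repeat(1,1) if 0 else np.hstack([cv2.resize(a[180:300,230:390],(400,300)),cv2.resize(cv2.imread("pics/top9.png"),(400,300))])]))
E
```

```text
t: 30.9
eef_pos: [492.7, -345.1, 129.6]
tcp_rot: [-3.14, -0.001, 1.57]
ft_force: [-0.1, 0.4, -0.3]
opening: 0.996
t: 31.9
eef_pos: [453.3, -146.1, 209.0]
tcp_rot: [3.141, 0.0, 1.57]
ft_force: [-0.4, 0.1, -0.1]
opening: 0.999
top dome [509.7 326.6  17.3 509.6 326.7 134.  186. ] hex [ 492.4 -343.8   17.9  492.6 -344.5   67.1  157. ] [ 491.6 -345.9   20.4  492.6 -341.9   64.5  258. ]
elbow 0.58 [554.  56.  28.]
valve 0.73 [548. -78.  34.]
scene dome [512.2 325.3  18.6 512.3 322.2 133.4  82. ] hex [ 492.6 -346.9   16.7  494.3 -348.1   67.1  222. ] [ 494.3 -348.3   18.8  499.1 -351.8   56.7  495. ]
elbow 0.59 [559.  46.  26.]
valve 0.76 [557. -94.  31.]
```

View pics/c10.png

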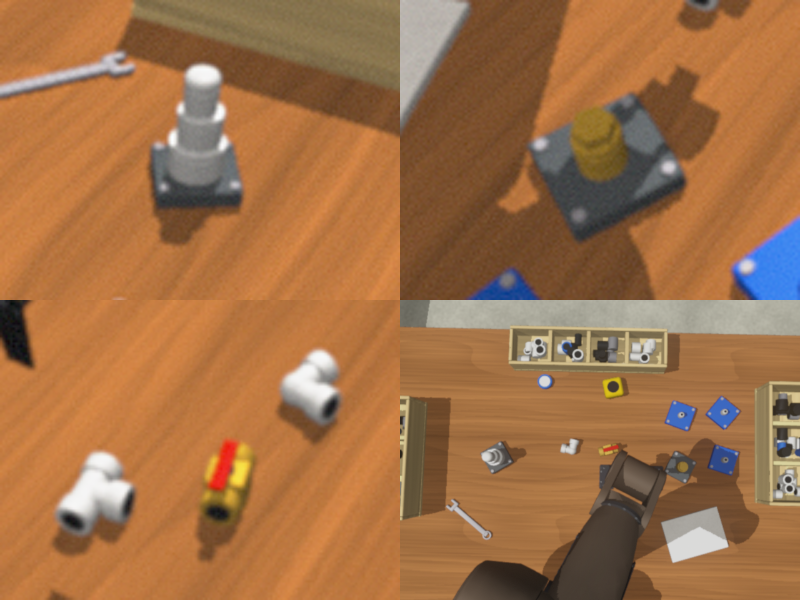

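```bash
python3 -c "
from cell import ticket,state
print(ticket.job_done(),state()['t'])"
```

```text
the job is handed in; nothing more can be done
the job is handed in; nothing more can be done
```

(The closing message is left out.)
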